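# Clamp the brass tee with the eccentric

## Robot

A 7-joint arm with a two-finger parallel gripper is mounted at the origin on the work surface. World frame = base frame: x ahead of the robot, y to its left, z up, the work surface at z = 0. Lengths are in m, angles in rad, forces in N, time in s.
With the tool pointing down it reaches from about 0.425 to 0.925 m from the base axis. Payload 6.8 kg.
Tool frame: the origin (TCP) lies at the very end of the fingers, on their centre line; the grasp point (between the pads) lies 19 mm behind it (r.grip_point_offset is the distance from the TCP to the grasp point, in m); z points along the fingers, y is the line along which they close (so a half turn about z gives the same grasp; the last joint's range is limited). The gripper opens to 85 mm and grips with 20 to 120 N. Pads are 22 mm wide; open, the fingers measure 114 mm over their backs; the gripper's body (76 mm by 85 mm) begins 54 mm behind the grasp point. The pads swing forward as they close: fully open they stand 13 mm farther back than shut.
Start: joints at [1.052, 0.477, 0.022, 1.555, -0.011, 1.109, -0.083], TCP at [0.27, -0.619, 0.231] pointing down, gripper open.
Joint ranges: [-2.96, 2.96], [-0.34, 2.1], [-1.41, 1.46], [0.24, 2.44], [-1.37, 4.51], [0.17, 1.92], [-2.96, 2.96]. Speed limits (rad/s): [2.39, 2.39, 3.14, 3.14, 3.14, 3.14, 3.14].

## Interface

Orientations are given as a rotation vector (axis times angle).
In Python, from bench import status, eyes, r gives the robot as it stands.
- The arm moves only by the shell command python3 -m crank 'ROWS' [OPENING] [FORCE]. ROWS is JSON, a list of rows, each a list of 6 numbers: the shift along the tool's x, y, z normalised to -1 to 1, where 1 is 0.02 m, then the turn, a rotation vector about the tool's x, y, z normalised to -1 to 1, where 1 is 45 degrees. A call has 1 to 12 rows; each row shifts and turns the commanded pose from where the row before left it, along the tool's axes as they then stand; what a row does not reach is not made up. A row lasts 1/10 s, in which the tool goes at most 50 mm and 8.59 degrees, less where a joint would pass 70% of its speed; a pose out of reach is approached as far as the arm can. A call with a number of a shift or a turn outside -1 to 1 is refused whole. A call with a gripper value outside its range is refused whole. OPENING is the opening, from 0 (shut) to 1 (fully open), set as the call begins (- or left out, the last holds). The fingers move at their own pace and stop on an object; FORCE is the grip in N (left out, the last holds). Time passes only in rows, so rows that do not move let the fingers close. It gives the time, the measured TCP pose, the force, the opening and the grip force at its end, in the units of the state.
- status.get_obs(): the state, without advancing time (a new reading comes with each control period).
- eyes.grab_frame(name): name is "scene" or "top" or "wrist"; returns a dict with "image" (480x640x3 uint8, red, green, blue), "depth" (480x640 float32, m along the optical axis (not along the pixel's ray), 0 where there is no reading), "fovy" (degrees; the focal length in pixels is half the picture's height over the tangent of half this angle, whatever the lens; pixels are square), "cx", "cy" (the principal point, pixels), "world_to_cam" (4x4, takes a point from world to camera coordinates). Camera axes: x right, y up, looking along -z (the intrinsics and any distortion apply to the point x, -y, -z); pixel columns grow to the right and rows downward; lengths in m; the calibration is good to about 2 mm. A picture is of the moment at which its call begins.
- r.hand_in(): hands the job in; it is judged then, once.
The state is a dict: "clock": time; "joints": joint angles; "qvel": joint speeds; "tau": joint torques, N m; "tcp_pos": TCP position; "orientation": TCP orientation; "contact_force": force on the tool from outside, world axes, zero at the start; "moment": the same for the moment, N m; "grip_width": finger opening in m; "gripper_force": force on a finger pad.
Only numpy, scipy, OpenCV 4.12 (cv2) and the standard library are available. Lean on these libraries where they do the work, as an engineer would, in place of code of your own. Each camera call takes 0.05 s, during which the arm holds its last target. There are 200 camera calls.

## Task

Set the brass tee in the grey clamping nest, branch up and its run lying between the two end cheeks, and let go of it. Then turn the T-handle anticlockwise until the lobe of the eccentric has pushed the tee against the rubber pad and bears on it with a snug hold of about one kilogram's push (10 N, never anywhere near 25 N), let go so that it stays clamped, and leave everything else on the counter where it is.

Things in the scene. Friction and masses are not known exactly. Their poses are not given: they have to be found in the camera images.
- tee_center (a point): Loose brass tee fitting, about 0.28 kg, 64 mm tall, standing branch up; its centre, 32 mm above its underside. y lies along the run (76 mm long, 20 mm thick, its top 23 mm above the underside; both ends alike), z up the branch. The middle is a block 24 mm (x) by 40 mm (y), up to 26 mm above the underside.
- tee_flats (a point): Where to grip the tee: on the axis of its upright branch, 48 mm above the underside. The branch is a 20 x 20 mm square with flats facing the tee's x and y, from 26 to 58 mm above the underside, then a 16 mm round spout. Fingertips must stay 27 mm or more above the underside.
- nest_seat (a point): Place for the tee on the fixed grey nest: point on the top of its 10 mm thick plate (160 x 110 mm) for the middle of the tee's underside. x points level to the black rubber pad (clamping direction), y is for the tee's run, z up. Steel cheeks 18 mm tall stand 41 mm either side in y, leaving the run 3 mm at each end. The eccentric's axis lies at x -40, y +11 mm.
- nest: The fixed clamping nest, origin under its plate's middle, axes as the seat's. Its rubber pad (26 mm tall, 50 mm wide) has its face 15 to 20.5 mm from the seat point towards +x: set differently every time, not measured. A tee set on the seat touches neither pad nor eccentric and must be slid 3 to 8.5 mm to meet the pad, which then yields 1 mm per 12 N.
- knob_grip (a point): Grip point of the black T-handle, on its vertical turning axis, 109 mm above the counter, in the middle of a bar 48 mm long, 14 mm thick, 26 mm tall (13 mm above and below this point). x lies along the bar, towards the eccentric's lobe; y across the bar. The bar is higher than all around it, a tee in the nest included (74 mm above the counter).
- knob (a joint): Angle of T-handle and eccentric, rad: 0 with the lobe straight to the pad, -2.3 to -2.1 as found, growing anticlockwise seen from above; stops at -2.6, 0.3. Clamping angle: -1.6 to -0.8, depending on the pad. Turning it free takes 0.12 N m (less shows when it stands still unloaded); bearing on the tee adds about 0.02 N m per N of clamping force, which grows about 1 N per 0.01 rad. It stays put.
- lobe (a point): Tip of the eccentric's off-centre lobe, marked by a red spot: the farthest point of a steel disc of radius 30 mm, 22 mm thick, whose centre is 12 mm off the turning axis, so that it reaches 30 + 12 cos(angle) mm from the axis towards the pad. Half-way up the disc, 15 mm above the plate. The disc bears on the tee's middle block.
- regulator_center (a point): Red gas regulator, 64 mm across and 48 mm tall, with a brass outlet to its +x; centre. To be left alone.
- cap_center (a point): White plastic bleeding cap, 30 mm across and 26 mm tall; centre. To be left alone.
- valve_key_center (a point): Rusty iron valve key with a T handle lying flat, 150 mm long along its y, 12 mm thick; centre. To be left alone.
- adapter_center (a point): Regulator test adapter of brass and steel lying along its x, 84 mm long, 26 mm thick; centre. To be left alone.
- soap_bottle_center (a point): Standing bottle of leak-test soap, 60 mm across and 160 mm tall; centre. To be left alone.
- spanner_grip (a point): Steel spanner lying flat, 170 mm long; on its handle. To be left alone.
There are look-alikes about, which are no part of the job. Leave any orange look-alike of the nest alone. Several things look just like the part that bears tee_center: the one meant starts farthest to the robot's left.

How it is judged:
By the outcome, as a careful person would: the job done as asked, in the order asked, and still so for the second after the job is handed in, with the robot touching nothing.
It also fails if it takes over 64 s, if anything falls off the work surface, if the arm or the gripper's body presses on something with over 40 N, if the wrist force passes 120 N, or if a joint passes its speed limit or range.

## Working session

There is one attempt and no reset: what is moved stays moved. The work goes in short steps, Python scripts to look and compute and a shell command to move; the robot and the scene stay as the last step left them, time stands still between calls to the robot, and variables do not carry over. Pictures are saved under pics/ and viewed, at most 10 in all, crops included, and the job is handed in when it is done.

```bash
mkdir -p pics; ls
cat > h.py <<'E'
import numpy as np, cv2
from bench import status, eyes, r
from scipy.spatial.transform import Rotation as R
def grab(n,tag):
    f=eyes.grab_frame(n); np.savez(f'pics/{tag}.npz',**f); cv2.imwrite(f'pics/{tag}.png',f['image'][:,:,::-1]); return f
def load(tag): return dict(np.load(f'pics/{tag}.npz'))
def foc(f): return 240/np.tan(np.radians(float(f['fovy']))/2)
def ray(f,u,v):
    F=foc(f); M=np.linalg.inv(f['world_to_cam'])
    d=np.array([(u-float(f['cx']))/F,-(v-float(f['cy']))/F,-1.]); return M[:3,3],M[:3,:3]@d
def at_z(f,u,v,z):
    o,d=ray(f,u,v); return o+d*(z-o[2])/d[2]
def at_d(f,u,v,w=1):
    p=f['depth'][int(v)-w:int(v)+w+1,int(u)-w:int(u)+w+1]; p=p[p>0]; o,d=ray(f,u,v); return o+d*np.median(p)
def proj(f,p):
    q=f['world_to_cam']@np.r_[p,1]; F=foc(f); return float(f['cx'])+F*q[0]/-q[2], float(f['cy'])-F*q[1]/-q[2]
E
python3 - <<'E'
from h import *
for n in('top','scene'):
    f=grab(n,n+'0'); print(n,f['fovy'],f['cx'],f['cy'],[k for k in f]); print(np.round(np.linalg.inv(f['world_to_cam']),3))
print(status.get_obs())
E
```

```text
pics
top 54.815540786392226 321.42335482261467 244.96672856648738 ['image', 'depth', 'fovy', 'cx', 'cy', 'world_to_cam']
[[ 0.016  0.995 -0.094  0.435]
 [-1.     0.015 -0.011 -0.072]
 [-0.01   0.094  0.996  1.197]
 [ 0.     0.     0.     1.   ]]
scene 42.529697532131706 318.439063221614 237.65301678253536 ['image', 'depth', 'fovy', 'cx', 'cy', 'world_to_cam']
[[-0.563 -0.521  0.642  1.279]
 [ 0.827 -0.339  0.449  0.486]
 [-0.016  0.783  0.621  0.839]
 [ 0.     0.     0.     1.   ]]
{'clock': 0.1, 'joints': array([ 1.05190174,  0.47773882,  0.02234862,  1.55629073, -0.01149477,
        1.10933305, -0.08307703]), 'qvel': array([ 0.00157471, -0.00153617, -0.00038608, -0.00082242, -0.00011591,
       -0.00144557,  0.00167044]), 'tau': array([ 4.09470202e-03, -5.97765541e+01,  1.61426090e+00, -2.81954616e+01,
        1.29200183e-02,  5.06693163e-03,  2.48105016e-05]), 'tcp_pos': array([ 0.26933485, -0.61837724,  0.23043485]), 'orientation': array([-3.07400006e+00, -6.40488016e-01,  7.19175799e-04]), 'contact_force': array([-0.76366574,  0.37076605, -0.47235709]), 'moment': array([ 0.0045351 , -0.02435262,  0.00646905]), 'gripper_force': 0.0, 'grip_width': 0.08519500099036983}
```

View pics/top0.png

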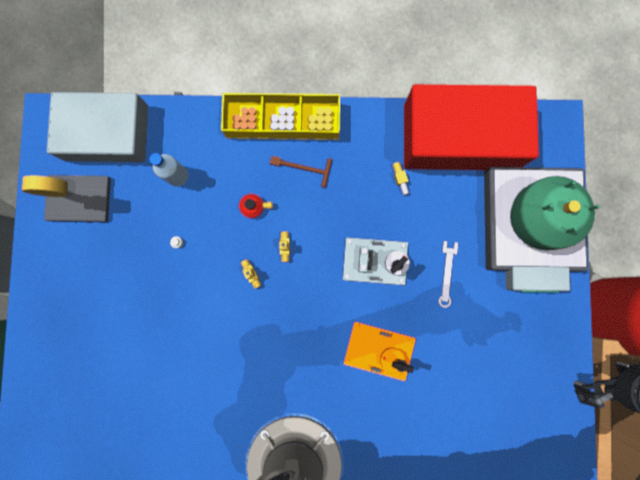

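View pics/scene0.png

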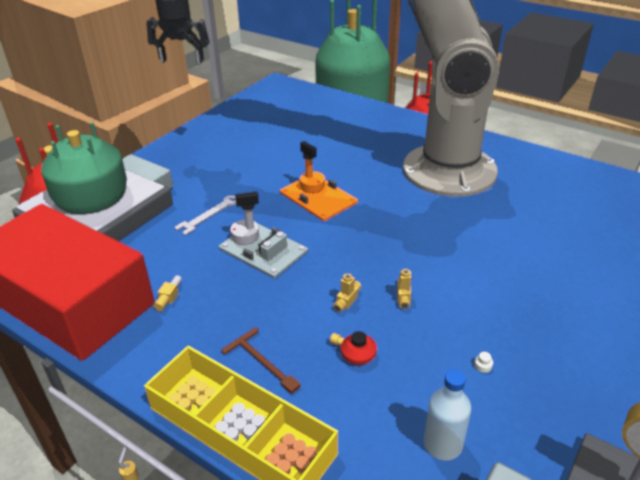

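The top picture shows two tees, A at (251,274) and B at (285,246). The nest is grey at (376,261) and its orange look-alike is at (380,352). The adapter, also brass, lies at (401,178). The robot's left is small columns, so A should be the tee I want; I'll check that in a close crop.

Run:
```python
from h import *
f=load('top0'); im=f['image'][:,:,::-1]
a=cv2.resize(im[220:300,225:305],None,fx=5,fy=5,interpolation=2); b=cv2.resize(im[225:300,335:415],None,fx=5,fy=5,interpolation=2)
b=cv2.copyMakeBorder(b,0,25,0,0,0)
cv2.imwrite('pics/crop1.png',np.hstack([a,b]))
for n,u,v,z in [('A',251,274,.06),('B',285,246,.06),('nest',376,261,.01),('knob',397,265,.12),('reg',252,206,.05),('cap',177,242,.02)]: print(n,at_d(f,u,v).round(4),at_z(f,u,v,z).round(4))
```

```text
A [0.4678 0.1128 0.0591] [0.4677 0.1126 0.06  ]
B [0.5377 0.0302 0.0647] [0.5381 0.0306 0.06  ]
nest [ 0.5075 -0.1993  0.0111] [ 0.5075 -0.1994  0.01  ]
knob [ 0.4921 -0.236   0.1226] [ 0.4923 -0.2364  0.12  ]
reg [0.6388 0.117  0.0493] [0.6387 0.1169 0.05  ]
cap [0.5474 0.3103 0.024 ] [0.5478 0.3116 0.02  ]
```

View pics/crop1.png

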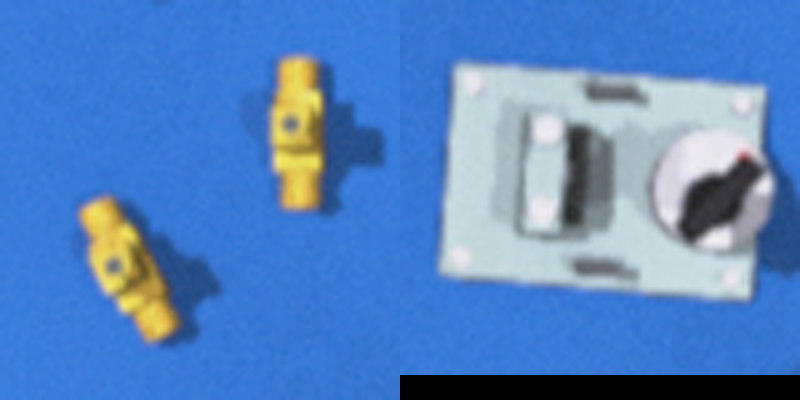

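Tee A shows in the crop with its branch at pixel (248,273). It lies farther left than B (y 0.11 against 0.03), so A is the one. The grey nest has its pad on the image left (world +y), the eccentric on the right, and the cheeks at px (378,243) and (375,279). I'll get the axes next and plan the approach.

```bash
cat >> h.py <<'E'
def pose():
    o=status.get_obs(); return o['tcp_pos'],R.from_rotvec(o['orientation'])
def plan(pt,Rt,pR=None):
    p,Q=pR or pose(); s=Q.inv().apply(np.array(pt)-p)/.02; w=(Q.inv()*Rt).as_rotvec()/(np.pi/4)
    print('shift(units)',s.round(2),'rows>=',np.ceil(np.abs(s).max()),' turn(units)',w.round(3),'rows>=',np.ceil(np.linalg.norm(w)/.19))
def tool(ydir,tilt,lean):
    # tool closing axis along ydir (world xy), body leaning by tilt (deg) towards horizontal dir lean
    y=np.array([*ydir,0.])/np.linalg.norm(ydir); l=np.array([*lean,0.]); l-=y*(y@l); l/=np.linalg.norm(l)
    t=np.radians(tilt); z=-(np.cos(t)*np.array([0,0,1.])+np.sin(t)*l); return R.from_matrix(np.c_[np.cross(y,z),y,z])
E
python3 - <<'E'
from h import *
f=load('top0')
A=lambda c,r_:(225+c/5,220+r_/5); B=lambda c,r_:(335+(c-400)/5,225+r_/5)
e1=at_z(f,*A(100,205),.02); e2=at_z(f,*A(160,330),.02); print('tee run',e1,e2,(e1+e2)/2, np.linalg.norm(e1-e2), 'ang',np.degrees(np.arctan2(*(e2-e1)[1::-1])))
print('branch top',at_z(f,*A(115,265),.064))
c=[at_z(f,*B(*q),.01) for q in((455,63),(766,86),(752,300),(440,275))]; c=np.array(c); print('corners',c.round(4),'mid',c.mean(0))
x=c[0]-c[1]+c[3]-c[2]; y=c[3]-c[0]+c[2]-c[1]; print('nest x ang',np.degrees(np.arctan2(x[1],x[0])),'y ang',np.degrees(np.arctan2(y[1],y[0])),np.linalg.norm(x)/2,np.linalg.norm(y)/2)
k1=at_z(f,*B(615,90),.028);k2=at_z(f,*B(598,266),.028); print('cheeks',k1,k2,(k1+k2)/2,np.linalg.norm(k1-k2))
b1=at_z(f,*B(690,230),.122);b2=at_z(f,*B(755,168),.122);print('bar',(b1+b2)/2,np.degrees(np.arctan2(*(b2-b1)[1::-1])),np.linalg.norm(b1-b2))
p,Q=pose(); print(Q.as_matrix().round(3))
E
```

```text
tee run [0.50175669 0.13544133 0.02      ] [0.43874459 0.10294295 0.02      ] [0.47025064 0.11919214 0.02      ] 0.07089900866769694 ang -152.7176604595395
branch top [0.46996276 0.11940605 0.064     ]
corners [[ 0.5668 -0.1218  0.01  ]
 [ 0.5573 -0.2819  0.01  ]
 [ 0.4474 -0.2746  0.01  ]
 [ 0.4576 -0.1153  0.01  ]] mid [ 0.5072477  -0.19842737  0.01      ]
nest x ang 86.46967692098745 y ang 176.40704522609872 0.16000829962343943 0.10974942000191368
cheeks [ 0.55221517 -0.20230067  0.028     ] [ 0.46302075 -0.19416006  0.028     ] [ 0.50761796 -0.19823036  0.028     ] 0.08956513011824094
bar [ 0.49273219 -0.24189976  0.122     ] -45.82100651966997 0.04198541027510202
[[ 0.917  0.399 -0.001]
 [ 0.399 -0.917  0.001]
 [-0.    -0.002 -1.   ]]
```

```bash
cat >> h.py <<'E'
def d(a): return np.array([np.cos(np.radians(a)),np.sin(np.radians(a))])
E
python3 - <<'E'
from h import *
Rt=tool(d(27.3),20,d(117.3)); z=Rt.as_matrix()[:,2]; print(Rt.as_matrix().round(3))
plan(np.array([.470,.1193,.051])-.08*z,Rt)
E
```

```text
[[-0.431  0.889  0.157]
 [ 0.835  0.459 -0.304]
 [-0.342  0.    -0.94 ]]
shift(units) [ 23.84 -31.16   5.26] rows>= 32.0  turn(units) [-0.365 -0.342 -2.06 ] rows>= 12.0
```

```bash
python3 -m crank '[[0.66,-0.866,0.1,0,0,0],[0.66,-0.866,0.1,0,0,0],[0.66,-0.866,0.1,0,0,0],[0.66,-0.866,0.1,0,0,0],[0.66,-0.866,0.1,0,0,0],[0.66,-0.866,0.1,0,0,0],[0.66,-0.866,0.1,0,0,0],[0.66,-0.866,0.1,0,0,0],[0.66,-0.866,0.1,0,0,0],[0.66,-0.866,0.1,0,0,0],[0.66,-0.866,0.1,0,0,0],[0.66,-0.866,0.1,0,0,0]]' 0.6
python3 -m crank '[[0.66,-0.866,0.1,0,0,0],[0.66,-0.866,0.1,0,0,0],[0.66,-0.866,0.1,0,0,0],[0.66,-0.866,0.1,0,0,0],[0.66,-0.866,0.1,0,0,0],[0.66,-0.866,0.1,0,0,0],[0.66,-0.866,0.1,0,0,0],[0.66,-0.866,0.1,0,0,0],[0.66,-0.866,0.1,0,0,0],[0.66,-0.866,0.1,0,0,0],[0.66,-0.866,0.1,0,0,0],[0.66,-0.866,0.1,0,0,0]]'
python3 -m crank '[[0.66,-0.866,0.1,0,0,0],[0.66,-0.866,0.1,0,0,0],[0.66,-0.866,0.1,0,0,0],[0.66,-0.866,0.1,0,0,0],[0.66,-0.866,0.1,0,0,0],[0.66,-0.866,0.1,0,0,0],[0.66,-0.866,0.1,0,0,0],[0.66,-0.866,0.1,0,0,0],[0.66,-0.866,0.1,0,0,0],[0.66,-0.866,0.1,0,0,0],[0.66,-0.866,0.1,0,0,0],[0.66,-0.866,0.1,0,0,0]]'
python3 -m crank '[[0,0,0,-0.0304,-0.0285,-0.1717],[0,0,0,-0.0304,-0.0285,-0.1717],[0,0,0,-0.0304,-0.0285,-0.1717],[0,0,0,-0.0304,-0.0285,-0.1717],[0,0,0,-0.0304,-0.0285,-0.1717],[0,0,0,-0.0304,-0.0285,-0.1717],[0,0,0,-0.0304,-0.0285,-0.1717],[0,0,0,-0.0304,-0.0285,-0.1717],[0,0,0,-0.0304,-0.0285,-0.1717],[0,0,0,-0.0304,-0.0285,-0.1717],[0,0,0,-0.0304,-0.0285,-0.1717],[0,0,0,-0.0304,-0.0285,-0.1717]]'
python3 - <<'E'
from h import *
grab('wrist','w1')
Rt=tool(d(27.3),20,d(117.3)); z=Rt.as_matrix()[:,2]
plan(np.array([.470,.1193,.051])-.08*z,Rt)
f=load('w1'); print(np.linalg.inv(f['world_to_cam']).round(3))
o=status.get_obs(); print(o['clock'],o['joints'].round(2),o['grip_width'],o['contact_force'],o['moment'])
E
```

```text
clock: 1.3
tcp_pos: [0.3317, -0.364, 0.2069]
orientation: [-3.075, -0.641, 0.001]
contact_force: [-0.7, 0.2, 0.2]
grip_width: 0.0513
gripper_force: 0.0
clock: 2.5
tcp_pos: [0.3939, -0.1104, 0.1831]
orientation: [-3.076, -0.641, 0.001]
contact_force: [-0.3, -0.0, 0.7]
grip_width: 0.0513
gripper_force: 0.0
clock: 3.7
tcp_pos: [0.4561, 0.1433, 0.159]
orientation: [3.075, 0.641, -0.001]
contact_force: [0.0, 0.3, -0.5]
grip_width: 0.0515
gripper_force: 0.0
clock: 4.9
tcp_pos: [0.4561, 0.1426, 0.1591]
orientation: [1.465, 2.421, -0.262]
contact_force: [-0.6, -0.8, -0.6]
grip_width: 0.0516
gripper_force: 0.0
shift(units) [0.55 0.12 1.54] rows>= 2.0  turn(units) [0.001 0.004 0.018] rows>= 1.0
[[ 0.886 -0.369 -0.28   0.402]
 [ 0.463  0.705  0.537  0.248]
 [-0.001 -0.606  0.796  0.268]
 [ 0.     0.     0.     1.   ]]
4.95 [-0.08  0.34 -0.69  2.08  0.67  1.01 -0.7 ] 0.051380144059780836 [-0.57536927 -0.17436149 -0.94296658] [ 0.34892546  0.28004252 -0.03618922]
```

View pics/w1.png

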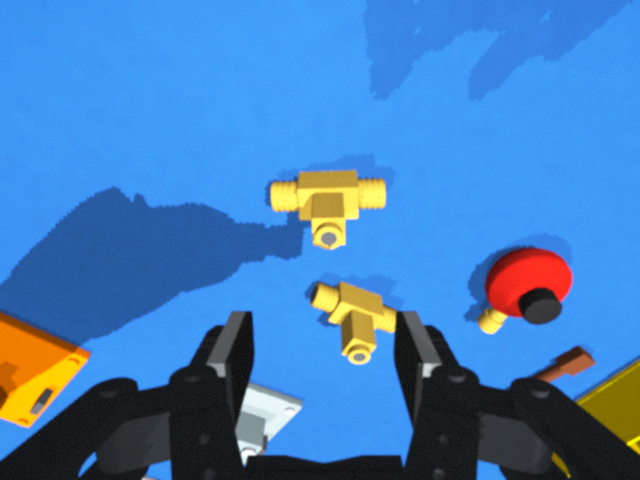

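The wrist view shows tee A at (328,195) with its run horizontal, from (270,194) to (386,192), and its spout at (328,237). Tee B is below it at (360,320), with the fingers below that. I'll refine tee A's position from this.

Run:
```python
from h import *
f=load('w1')
print('spout',at_z(f,328.5,237.5,.064), at_d(f,328,238))
a=at_z(f,271,195,.013);b=at_z(f,385,193,.013);print('ends',a,b,(a+b)/2,np.linalg.norm(a-b),np.degrees(np.arctan2(*(b-a)[1::-1])))
a=at_z(f,299,171,.026);b=at_z(f,358,170,.026);print('block back top edge',a,b,np.degrees(np.arctan2(*(b-a)[1::-1])),np.linalg.norm(a-b),(a+b)/2-.012*np.r_[d(117.3),0])
Rt=tool(d(27.3),20,d(117.3)); z=Rt.as_matrix()[:,2]
plan(np.array([.470,.1193,.051])-.0*z+.019*z,Rt)
```

```text
spout [0.47211977 0.11953333 0.064     ] [0.47143492 0.12016789 0.06572661]
ends [0.4378003  0.10079007 0.013     ] [0.5063579  0.13842792 0.013     ] [0.4720791  0.11960899 0.013     ] 0.07820966406249696 28.766612158965266
block back top edge [0.44469786 0.13234492 0.026     ] [0.47715447 0.15010152 0.026     ] 28.68250581839255 0.03699632624759479 [0.46642996 0.13055981 0.026     ]
shift(units) [0.56 0.12 6.49] rows>= 7.0  turn(units) [0.001 0.004 0.018] rows>= 1.0
```

Run:
```python
from h import *
Rt=tool(d(28.4),20,d(118.4)); z=Rt.as_matrix()[:,2]
plan(np.array([.4719,.1197,.0515])+.019*z,Rt)
```

```text
shift(units) [0.53 0.22 6.47] rows>= 7.0  turn(units) [-0.007  0.004 -0.005] rows>= 1.0
```

```bash
python3 -m crank '[[0.53,0.22,0.47,0,0,0],[0,0,1,0,0,0],[0,0,1,0,0,0],[0,0,1,0,0,0],[0,0,1,0,0,0],[0,0,1,0,0,0],[0,0,0.7,0,0,0],[0,0,0.3,0,0,0],[0,0,0,0,0,0],[0,0,0,0,0,0]]'
python3 - <<'E'
from h import *
grab('wrist','w2')
Rt=tool(d(28.4),20,d(118.4)); z=Rt.as_matrix()[:,2]
plan(np.array([.4719,.1197,.0515])+.019*z,Rt)
E
```

```text
clock: 5.95
tcp_pos: [0.4761, 0.1143, 0.0345]
orientation: [1.473, 2.417, -0.26]
contact_force: [-0.0, 0.9, -0.0]
grip_width: 0.0513
gripper_force: 0.0
shift(units) [ 0.03 -0.07  0.05] rows>= 1.0  turn(units) [-0.007  0.002 -0.024] rows>= 1.0
```

View pics/w2.png

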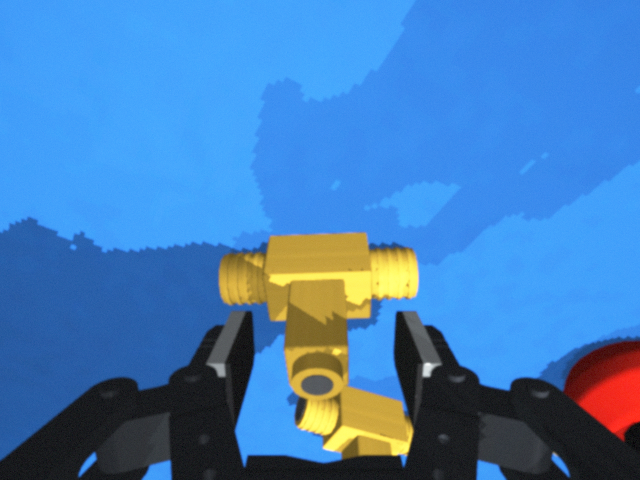

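The fingers straddle the branch at (317,340). They are centred on 324, about 2 mm off, so I'll shift -0.1 in y, grip and lift.

```bash
python3 -m crank '[[0,-0.1,0,0,0,0],[0,0,0,0,0,0],[0,0,0,0,0,0],[0,0,0,0,0,0]]' 0.6
python3 -m crank '[[0,0,0,0,0,0],[0,0,0,0,0,0],[0,0,0,0,0,0],[0,0,0,0,0,0],[0,0,0,0,0,0],[0,0,0,0,0,0],[0,0,0,0,0,0]]' 0 40
python3 -m crank '[[-0.1,0,-0.28,0,0,0],[-0.2,0,-0.55,0,0,0],[-0.34,0,-0.94,0,0,0],[-0.34,0,-0.94,0,0,0],[-0.34,0,-0.94,0,0,0],[-0.34,0,-0.94,0,0,0],[0,0,0,0,0,0]]'
python3 - <<'E'
from h import *
nx,ny=d(86.45),d(-3.55)
Rt=tool(ny,20,nx); z=Rt.as_matrix()[:,2]
G=np.array([.5073,-.1983,.0615+.08])
plan(G+.019*z,Rt)
# pure turn about world z, in tool axes
p,Q=pose(); print('worldz in tool',Q.inv().apply([0,0,1]).round(3), np.degrees(np.arctan2(*Q.as_matrix()[[1,0],1])))
E
```

```text
clock: 6.4
tcp_pos: [0.4743, 0.1131, 0.0343]
orientation: [1.472, 2.417, -0.261]
contact_force: [-0.5, -0.5, 0.2]
grip_width: 0.0513
gripper_force: 0.0
clock: 7.1
tcp_pos: [0.4743, 0.113, 0.0343]
orientation: [1.472, 2.417, -0.261]
contact_force: [-1.0, 0.6, 2.7]
grip_width: 0.0194
gripper_force: 39.2
clock: 7.8
tcp_pos: [0.4753, 0.1142, 0.1344]
orientation: [1.472, 2.415, -0.255]
contact_force: [0.6, -0.0, -2.5]
grip_width: 0.0195
gripper_force: 39.5
shift(units) [-13.81  -5.91   5.6 ] rows>= 14.0  turn(units) [0.24  0.001 0.642] rows>= 4.0
worldz in tool [-0.344  0.005 -0.939] 27.30372866771259
```

```bash
python3 -m crank '[[0,0,0,0.048,0,0.128],[0,0,0,0.048,0,0.128],[0,0,0,0.048,0,0.128],[0,0,0,0.048,0,0.128],[0,0,0,0.048,0,0.128],[0,0,0,0,0,0]]'
python3 - <<'E'
from h import *
nx,ny=d(86.45),d(-3.55)
Rt=tool(ny,20,nx); z=Rt.as_matrix()[:,2]
G=np.array([.5073,-.1983,.0615+.06])
plan(G+.019*z,Rt)
E
```

```text
clock: 8.4
tcp_pos: [0.4744, 0.113, 0.1309]
orientation: [2.098, 1.973, -0.378]
contact_force: [-0.9, -0.8, -3.4]
grip_width: 0.0193
gripper_force: 39.5
shift(units) [-14.33   2.62   6.7 ] rows>= 15.0  turn(units) [-0.006  0.004  0.002] rows>= 1.0
```

```bash
python3 -m crank '[[-0.95,0.175,0.445,0,0,0],[-0.95,0.175,0.445,0,0,0],[-0.95,0.175,0.445,0,0,0],[-0.95,0.175,0.445,0,0,0],[-0.95,0.175,0.445,0,0,0],[-0.95,0.175,0.445,0,0,0],[-0.95,0.175,0.445,0,0,0],[-0.95,0.175,0.445,0,0,0],[-0.95,0.175,0.445,0,0,0],[-0.95,0.175,0.445,0,0,0],[-0.95,0.175,0.445,0,0,0],[-0.95,0.175,0.445,0,0,0]]'
python3 -m crank '[[-0.95,0.175,0.445,0,0,0],[-0.95,0.175,0.445,0,0,0],[-0.6,0.17,0.445,0,0,0],[-0.35,0,0.1,0,0,0],[0,0,0,0,0,0],[0,0,0,0,0,0]]'
python3 - <<'E'
from h import *
grab('wrist','w3'); grab('top','top3')
nx,ny=d(86.45),d(-3.55)
Rt=tool(ny,20,nx); z=Rt.as_matrix()[:,2]
plan(np.array([.5073,-.1983,.0615])+.019*z,Rt)
E
```

```text
clock: 9.6
tcp_pos: [0.5, -0.1402, 0.1093]
orientation: [2.092, 1.979, -0.378]
contact_force: [-0.5, -0.3, -3.5]
grip_width: 0.0192
gripper_force: 39.6
clock: 10.2
tcp_pos: [0.5074, -0.2024, 0.1025]
orientation: [2.095, 1.977, -0.376]
contact_force: [0.2, -0.3, -2.6]
grip_width: 0.0192
gripper_force: 39.5
shift(units) [ 0.89 -0.02  2.82] rows>= 3.0  turn(units) [-0.003  0.003  0.006] rows>= 1.0
```

View pics/w3.png

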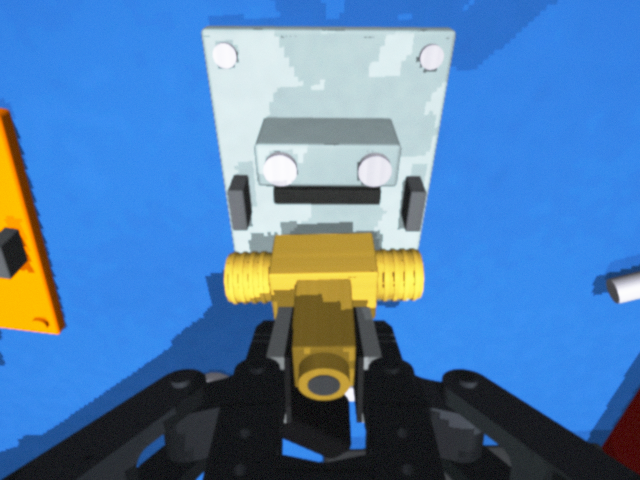

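The wrist view shows the tee hanging square, its run from u=225 to 423 with the middle at 324. The cheeks are at u=239 and 413, middle 326. The pad's lower edge is at v≈203 and the handle is below the fingers at (315,420). I'll work out the remaining offset.

Run:
```python
from h import *
f=load('w3'); o=np.array([.5073,-.1983]); nx,ny=d(86.45),d(176.45)
def n(t,p): q=p[:2]-o; print(t,p.round(4),'nest xy mm',(1e3*np.array([q@nx,q@ny])).round(1))
n('cheekL in',at_z(f,250,178,.028)); n('cheekR in',at_z(f,405,180,.028));n('cheekL in bot',at_z(f,250,226,.028)); n('cheekR in bot',at_z(f,404,228,.028))
h=.0682
n('runL',at_z(f,226,277,h+.0115)); n('runR',at_z(f,422,275,h+.0115)); n('spout',at_z(f,324,384,h+.064)); n('spout d',at_d(f,324,384))
n('blkL bot +x',at_z(f,273,235,h)); n('blkR',at_z(f,376,233,h)); n('blkL top',at_z(f,272,277,h+.026));n('blkR top',at_z(f,377,277,h+.026))
for q in((204,29),(455,29)): n('plate corner +x',at_z(f,*q,.01))
for q in((300,195),(327,195),(360,195),(327,190)): n('pad top d',at_d(f,*q,0))
n('pad face top',at_z(f,327,187,.036)); n('pad face bottom row',at_z(f,327,203,.036)); n('pad L',at_z(f,274,203,.036));n('pad R',at_z(f,380,203,.036))
f=load('top3'); 
for q in((378,243.2),(375,279)): n('top cheek',at_z(f,*q,.028))
```

```text
cheekL in [ 0.4741 -0.1776  0.028 ] nest xy mm [18.6 34.4]
cheekR in [ 0.5486 -0.183   0.028 ] nest xy mm [ 17.8 -40.3]
cheekL in bot [ 0.4696 -0.2053  0.028 ] nest xy mm [-9.3 37.2]
cheekR in bot [ 0.5496 -0.2111  0.028 ] nest xy mm [-10.2 -43. ]
runL [ 0.4686 -0.1954  0.0797] nest xy mm [ 0.5 38.8]
runR [ 0.5487 -0.1989  0.0797] nest xy mm [  2.  -41.3]
spout [ 0.5089 -0.1958  0.1322] nest xy mm [ 2.6 -1.5]
spout d [ 0.5091 -0.1935  0.1338] nest xy mm [ 4.9 -1.5]
blkL bot +x [ 0.4884 -0.1836  0.0682] nest xy mm [13.5 19.8]
blkR [ 0.5309 -0.185   0.0682] nest xy mm [ 14.7 -22.7]
blkL top [ 0.4906 -0.184   0.0942] nest xy mm [13.2 17.6]
blkR top [ 0.5288 -0.1862  0.0942] nest xy mm [ 13.4 -20.7]
plate corner +x [ 0.462  -0.1153  0.01  ] nest xy mm [80.  50.3]
plate corner +x [ 0.5691 -0.1216  0.01  ] nest xy mm [ 80.3 -56.9]
pad top d [ 0.4985 -0.1814  0.0402] nest xy mm [16.3  9.8]
pad top d [ 0.5109 -0.1822  0.0399] nest xy mm [16.3 -2.6]
pad top d [ 0.5261 -0.183   0.0402] nest xy mm [ 16.5 -17.8]
pad top d [ 0.5111 -0.1797  0.0399] nest xy mm [18.8 -2.6]
pad face top [ 0.5111 -0.1802  0.036 ] nest xy mm [18.3 -2.6]
pad face bottom row [ 0.5106 -0.1889  0.036 ] nest xy mm [ 9.6 -2.7]
pad L [ 0.4852 -0.1874  0.036 ] nest xy mm [ 9.5 22.7]
pad R [ 0.5359 -0.1903  0.036 ] nest xy mm [  9.7 -28.1]
top cheek [ 0.5517 -0.2023  0.028 ] nest xy mm [ -1.2 -44.6]
top cheek [ 0.461  -0.1952  0.028 ] nest xy mm [ 0.3 46.4]
```

```bash
python3 -m crank '[[0.17,0.06,0.59,0,0,0],[0.22,0,0.6,0,0,0],[0.21,0,0.6,0,0,0],[0,0,0,0,0,0],[0,0,0,0,0,0]]'
python3 - <<'E'
from h import *
f=grab('wrist','w4'); p,Q=pose(); print(p, Q.apply([0,1,0]))
cv2.imwrite('pics/w4c.png',cv2.resize(f['image'][140:440,180:480,::-1],None,fx=2,fy=2,interpolation=2))
print('depth col',[float(at_d(f,327,v,0)[2].round(4)) for v in range(150,230,5)])
E
```

```text
clock: 10.8
tcp_pos: [0.5084, -0.2082, 0.0661]
orientation: [2.095, 1.969, -0.383]
contact_force: [-2.7, -6.1, 12.3]
grip_width: 0.0193
gripper_force: 44.0
[ 0.50830503 -0.20826122  0.06604559] [ 0.99801048 -0.06291299 -0.00412679]
depth col [0.0277, 0.0312, 0.0357, 0.0384, 0.0434, 0.0439, 0.0459, 0.0447, 0.0447, 0.0459, 0.0452, 0.045, 0.0447, 0.0461, 0.0447, 0.0399]
```

View pics/w4c.png

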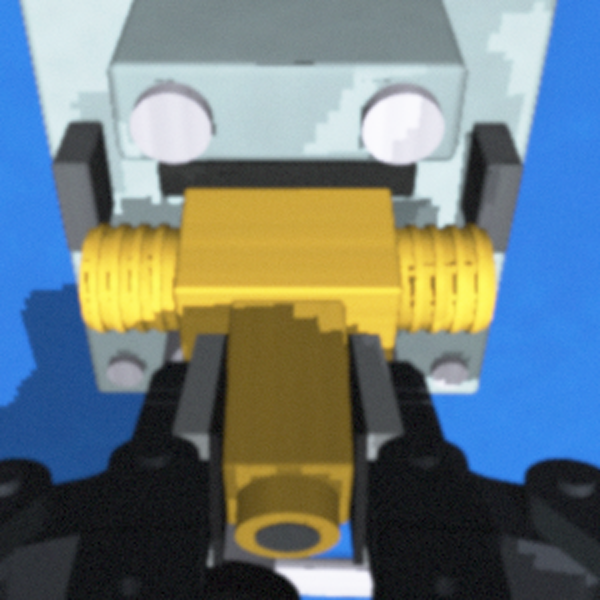

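Run:
```python
from h import *
f=load('w4'); o=np.array([.5073,-.1983]); nx,ny=d(86.45),d(176.45)
def n(t,c,r_,z): p=at_z(f,180+c/2,140+r_/2,z); q=p[:2]-o; print(t,'nest xy mm',(1e3*np.array([q@nx,q@ny])).round(1))
h=.0317
n('cheek L inner far',103,125,.028);n('cheek R inner far',472,126,.028); n('cheek L inner near',112,200,.010);n('cheekL out bot',78,250,.028);n('cheekR out',510,250,.028)
n('cheek L outer far',72,125,.028);n('cheek R outer far',503,126,.028)
n('runL mid',82,280,h+.0115);n('runR mid',494,280,h+.0115)
n('blkL +x bot',184,188,h);n('blkR +x bot',390,188,h);n('blkL +x top',178,288,h+.026);n('blkR +x top',400,288,h+.026)
n('spout',288,536,h+.064)
n('pad/backing top line',290,160,.036);n('backing top far edge L',112,64,.044);n('R',463,64,.044)
n('pad L',160,193,.036);n('pad R',415,193,.036)
n('plate -x corner',98,390,.01);n('plate -x corner',478,390,.01);n('disc front edge',320,565,.036)
ob=status.get_obs(); print(ob['moment'],ob['contact_force'],ob['tcp_pos'])
```

```text
cheek L inner far nest xy mm [21.  34.3]
cheek R inner far nest xy mm [ 20.8 -39.6]
cheek L inner near nest xy mm [-10.9  39.6]
cheekL out bot nest xy mm [-11.6  44.3]
cheekR out nest xy mm [-11.5 -52.3]
cheek L outer far nest xy mm [21.  40.5]
cheek R outer far nest xy mm [ 20.8 -45.8]
runL mid nest xy mm [-7.  39.8]
runR mid nest xy mm [ -6.9 -45.2]
blkL +x bot nest xy mm [ 8.1 18.7]
blkR +x bot nest xy mm [  8.2 -23.7]
blkL +x top nest xy mm [ 4.  17.5]
blkR +x top nest xy mm [  4.1 -23.5]
spout nest xy mm [-16.1  -2.8]
pad/backing top line nest xy mm [17.9 -3.1]
backing top far edge L nest xy mm [42.8 27.1]
R nest xy mm [ 42.8 -32.5]
pad L nest xy mm [10. 23.]
pad R nest xy mm [ 10.  -28.2]
plate -x corner nest xy mm [-79.1  52.3]
plate -x corner nest xy mm [-79.  -57.4]
disc front edge nest xy mm [-127.4  -12.2]
[-1.79481043  0.41420398 -0.15304823] [-2.19666316 -6.58174936 11.62474372] [ 0.50830503 -0.20826122  0.06604559]
```

The upward force has a cause: the seat is not at the plate's middle. The handle axis at x≈-44 and the pad edge at x≈+10 both put the seat near x≈-5 mm, so the tee's edge is sitting on the pad top. I'll lift, shift toward -x and measure again.

```bash
python3 -m crank '[[-0.2,0,-0.5,0,0,0],[-0.14,0,-0.44,0,0,0],[-0.24,0,0.09,0,0,0],[0,0,0,0,0,0],[0,0,0,0,0,0]]'
python3 - <<'E'
from h import *
from scipy.optimize import least_squares
o=np.array([.5073,-.1983]); nx,ny=d(86.45),d(176.45)
def W(x,y,z): return np.r_[o+x*nx+y*ny,z]
f=grab('wrist','w5')
cv2.imwrite('pics/w5c.png',cv2.resize(f['image'][140:440,180:480,::-1],None,fx=2,fy=2,interpolation=2))
# tee pitch fit (x of underside mid, z underside, pitch) from rows: +x bottom edge, +x block top edge, spout top
def fit(tag,v,y=-.0015):
    g=load(tag)
    def res(q):
        x,z,t=q; out=[]
        for (a,b),vv in zip(((.012,0),(.012,.026),(0,.064)),v):
            out.append(proj(g,W(x+a*np.cos(t)+b*np.sin(t),y,z-a*np.sin(t)+b*np.cos(t)))[1]-vv)
        return out
    s=least_squares(res,[0,.05,0]); print(tag,'x mm',s.x[0]*1e3,'z',s.x[1]*1e3,'pitch deg',np.degrees(s.x[2]),s.fun.round(2))
fit('w3',(234,277,384)); fit('w4',(234,284,408))
# cheeks rows in w4: +x face bottom 125 (z .010), +x top edge 165, -x top edge 250
g=load('w4')
for r_,z in((125,.01),(165,.028),(250,.028)):
    q=at_z(g,180+75/2,140+r_/2,z)[:2]-o; print('cheek',r_,(q@nx*1e3).round(1))
ob=status.get_obs(); print(ob['tcp_pos'],ob['contact_force'])
E
```

```text
clock: 11.35
tcp_pos: [0.5076, -0.2097, 0.0843]
orientation: [2.096, 1.975, -0.378]
contact_force: [0.1, 0.3, -2.7]
grip_width: 0.0196
gripper_force: 42.3
w3 x mm -1.0544302670352836 z 62.8790644194437 pitch deg -3.6091729264807686 [0. 0. 0.]
w4 x mm 3.2609145311315673 z 40.53437762155298 pitch deg -4.999445015348521 [ 0.  0. -0.]
cheek 125 10.0
cheek 165 11.3
cheek 250 -11.6
[ 0.50770675 -0.20954256  0.08429411] [-1.21940208  1.04654539 -3.18645183]
```

View pics/w5c.png

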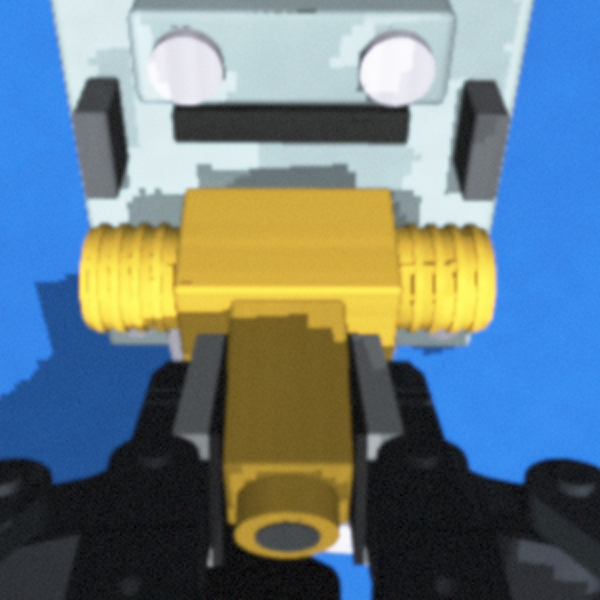

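Run:
```python
from h import *
o=np.array([.5073,-.1983]); nx,ny=d(86.45),d(176.45)
def n(f,t,u,v,z):
    q=at_z(f,u,v,z)[:2]-o; print(t,(1e3*np.array([q@nx,q@ny])).round(1))
f=load('top0'); B=lambda c,r_:(335+(c-400)/5,225+r_/5)
for z in(.036,.04):
    n(f,'top pad face',*B(590,175),z); 
n(f,'top disc centre (axis-8,-9)',*B(713,190),.036)
n(f,'red spot',*B(745,157),.036)
f=load('w5'); C=lambda c,r_:(180+c/2,140+r_/2)
for z in(.036,.04): n(f,'w5 pad face L',*C(176,142),z); n(f,'w5 pad face R',*C(409,142),z)
n(f,'cheek +x top',*C(97,118),.028);n(f,'cheek -x top',*C(107,197),.028);n(f,'backing-pad',*C(290,104),.04)
n(f,'plate y at -x edge',*C(100,345),.01)
# disc circle by image in top0
im=load('top0')['image'].astype(int); g=im[235:285,378:420]
big=cv2.resize(im[225:300,335:415].astype(np.uint8),None,fx=8,fy=8,interpolation=2)
c=cv2.HoughCircles(cv2.GaussianBlur(cv2.cvtColor(big,cv2.COLOR_RGB2GRAY),(5,5),0),cv2.HOUGH_GRADIENT,1,200,param1=60,param2=15,minRadius=80,maxRadius=110)
print(c)
if c is not None:
    for q in c[0]: n(load('top0'),'hough disc',335+q[0]/8,225+q[1]/8,.036)
# depth map of handle bar top in top0 -> points z>.105
f=load('top0'); P=[]
for v in range(240,290):
    for u in range(375,420):
        p=at_d(f,u,v,0)
        if .112<p[2]<.132: P.append(p)
P=np.array(P); q=(P[:,:2].mean(0)-o); print('bar centroid',len(P),(1e3*np.array([q@nx,q@ny])).round(1),P[:,2].mean())
w,V=np.linalg.eigh(np.cov(P[:,:2].T)); print('bar ang',np.degrees(np.arctan2(V[1,1],V[0,1])),np.sqrt(w))
```

```text
top pad face [ 9.3 -0.5]
top pad face [ 9.7 -0.2]
top disc centre (axis-8,-9) [-52.7   2.3]
red spot [-67.6 -15.5]
w5 pad face L [ 9.1 22.4]
w5 pad face R [  9.3 -28.3]
w5 pad face L [11.6 21.8]
w5 pad face R [ 11.8 -27.6]
cheek +x top [10.4 40.9]
cheek -x top [-11.5  41.4]
backing-pad [20.9 -2.4]
plate y at -x edge [-80.3  55.4]
[[[495.5 307.5  87.8]]]
hough disc [-51.1   3.5]
bar centroid 126 [-43.1   9.6] 0.12209420588346805
bar ang 136.8832201310894 [0.00405791 0.01388348]
  return _methods._mean(a, axis=axis, dtype=dtype,
  ret = ret.dtype.type(ret / rcount)
```

Run:
```python
from h import *
from scipy.optimize import least_squares
o=np.array([.5073,-.1983]); nx,ny=d(86.45),d(176.45)
def W(x,y,z): return np.r_[o+x*nx+y*ny,z]
f=load('w5'); C=lambda c,r_:np.array((180+c/2,140+r_/2))
def nn(u,v,z): q=at_z(f,u,v,z)[:2]-o; return 1e3*np.array([q@nx,q@ny])
for r_,a,b in((118,122,462),(190,124,466),(118,78,507)): print('cheek ymid',(nn(*C(a,r_),.028)+nn(*C(b,r_),.028))/2,nn(*C(a,r_),.028)-nn(*C(b,r_),.028))
# tee fit: body pts (x,y,z) -> crop px
pts=[((.012,.02,0),(184,188)),((.012,-.02,0),(391,188)),((.012,.02,.026),(178,287)),((.012,-.02,.026),(400,287)),((0,0,.064),(288,536)),((.01,.01,.058),(228,465)),((.01,-.01,.058),(352,465)),((.01,.01,.026),(231,303)),((.01,-.01,.026),(346,303))]
def res(q):
    x,y,z,rx,ry,rz=q; M=R.from_euler('xyz',[rx,ry,rz]); out=[]
    for b,c in pts:
        p=M.apply(b); out+=list(np.array(proj(f,W(x+p[0],y+p[1],z+p[2])))-C(*c))
    return out
s=least_squares(res,[0,0,.05,0,0,0]); print('tee x,y,z mm',(s.x[:3]*1e3).round(1),'deg',np.degrees(s.x[3:]).round(1),'rms px',np.sqrt(np.mean(s.fun**2)))
print(pose()[0])
```

```text
cheek ymid [10.49194792 -2.83173111] [-0.21409236 76.17622539]
cheek ymid [-9.2693802  -3.62174423] [-0.26439387 81.43270204]
cheek ymid [10.49220948 -2.9247949 ] [-0.27013296 96.11603747]
tee x,y,z mm [-0.5 -1.9 54.4] deg [ 0.6 -9.5 -0.5] rms px 1.4663493634714426
[ 0.50770675 -0.20954256  0.08429411]
```

Run:
```python
from h import *
nx,ny=d(86.45),d(-3.55)
p,Q=pose(); Rt=tool(ny,28,nx)
plan(p,Rt); t=p+np.r_[-.004*nx+.001*ny,0]; plan(t,Rt,(p,Rt))
print('world down in tool',Rt.inv().apply([0,0,-1]).round(3))
```

```text
shift(units) [0. 0. 0.] rows>= 0.0  turn(units) [-0.005 -0.175  0.005] rows>= 1.0
shift(units) [-0.18  0.05  0.09] rows>= 1.0  turn(units) [0. 0. 0.] rows>= 0.0
world down in tool [0.469 0.    0.883]
```

```bash
python3 -m crank '[[0,0,0,0,-0.09,0],[0,0,0,0,-0.085,0],[-0.18,0.05,0.09,0,0,0],[0,0,0,0,0,0],[0.12,0,0.22,0,0,0],[0.12,0,0.22,0,0,0],[0.12,0,0.22,0,0,0],[0.12,0,0.22,0,0,0],[0,0,0,0,0,0]]'
python3 - <<'E'
from h import *
grab('wrist','w6')
f=load('w6'); cv2.imwrite('pics/w6c.png',cv2.resize(f['image'][140:440,180:480,::-1],None,fx=2,fy=2,interpolation=2))
print(status.get_obs()['contact_force'],status.get_obs()['moment'])
E
```

```text
clock: 12.3
tcp_pos: [0.5082, -0.2136, 0.064]
orientation: [2.013, 1.897, -0.508]
contact_force: [0.3, -0.1, -3.6]
grip_width: 0.0194
gripper_force: 42.2
[ 0.12962153  0.12373016 -2.45380527] [ 0.79435403 -0.05058434 -0.04653992]
```

View pics/w6c.png

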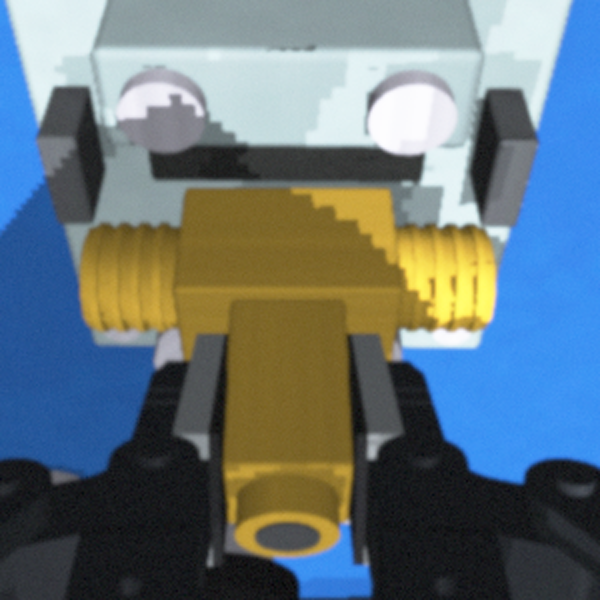

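The tee's run (82–494, middle 288) is centred on the cheeks (40–103 and 472–537, middle 288). The pad edge at row 180 is just ahead of the tee's block edge at row 188. I'll fit the pose in this view.

Run:
```python
from h import *
from scipy.optimize import least_squares
o=np.array([.5073,-.1983]); nx,ny=d(86.45),d(176.45)
def W(x,y,z): return np.r_[o+x*nx+y*ny,z]
f=load('w6'); C=lambda c,r_:np.array((180+c/2,140+r_/2))
def nn(u,v,z): q=at_z(f,u,v,z)[:2]-o; return (1e3*np.array([q@nx,q@ny])).round(1)
print('pad L,R',nn(*C(151,180),.036),nn(*C(425,180),.036),'cheek L +x top in/-x top out',nn(*C(86,136),.028),nn(*C(502,138),.028),'L -x out',nn(*C(62,220),.028),'R -x out',nn(*C(517,222),.028))
pts=[((.012,.02,0),(184,188)),((.012,-.02,0),(391,188)),((.012,.02,.026),(178,287)),((.012,-.02,.026),(400,287)),((0,0,.064),(288,536)),((.01,.01,.058),(228,465)),((.01,-.01,.058),(352,465)),((.01,.01,.026),(231,303)),((.01,-.01,.026),(346,303))]
def res(q):
    x,y,z,rx,ry,rz=q; M=R.from_euler('xyz',[rx,ry,rz]); out=[]
    for b,c in pts:
        p=M.apply(b); out+=list(np.array(proj(f,W(x+p[0],y+p[1],z+p[2])))-C(*c))
    return out
s=least_squares(res,[0,0,.05,0,0,0]); print('tee x,y,z mm',(s.x[:3]*1e3).round(1),'deg',np.degrees(s.x[3:]).round(1))
p=pose()[0]; q=p[:2]-o; print('tcp nest',q@nx,q@ny,p[2])
```

```text
pad L,R [ 7.9 23.4] [  8.1 -28.8] cheek L +x top in/-x top out [12.1 36.5] [ 11.9 -44.2] L -x out [-11.1  45.5] R -x out [-11.2 -51.6]
tee x,y,z mm [-8.7 -2.6 32.8] deg [ 0.5 -1.6 -0.5]
tcp nest -0.015159711895178975 -0.0020507319624274416 0.0643455259742159
```

```bash
python3 -m crank '[[0.1,0.03,0.18,0,0,0],[0.1,0,0.18,0,0,0],[0.1,0,0.18,0,0,0],[0.08,0,0.16,0,0,0],[0,0,0,0,0,0]]'
python3 -m crank '[[0.047,0,0.088,0,0,0],[0,0,0,0,0,0]]'
python3 -m crank '[[0.047,0,0.088,0,0,0],[0,0,0,0,0,0]]'
```

```text
clock: 12.85
tcp_pos: [0.5089, -0.2134, 0.0483]
orientation: [2.012, 1.897, -0.508]
contact_force: [0.8, 0.7, -2.9]
grip_width: 0.0195
gripper_force: 42.2
clock: 13.05
tcp_pos: [0.5093, -0.2134, 0.0468]
orientation: [2.012, 1.897, -0.507]
contact_force: [0.6, 0.2, -2.3]
grip_width: 0.0191
gripper_force: 42.2
clock: 13.25
tcp_pos: [0.5092, -0.2134, 0.0448]
orientation: [2.012, 1.897, -0.507]
contact_force: [-0.1, 1.4, -3.3]
grip_width: 0.0193
gripper_force: 42.2
```

```bash
for i in 1; do python3 -m crank '[[0.047,0,0.088,0,0,0],[0,0,0,0,0,0]]'; python3 -m crank '[[0.047,0,0.088,0,0,0],[0,0,0,0,0,0]]';  python3 -m crank '[[0.035,0,0.066,0,0,0],[0,0,0,0,0,0]]'; done
```

```text
clock: 13.45
tcp_pos: [0.5092, -0.2134, 0.0428]
orientation: [2.012, 1.897, -0.507]
contact_force: [-0.9, 0.2, -3.4]
grip_width: 0.0195
gripper_force: 42.2
clock: 13.65
tcp_pos: [0.5091, -0.2134, 0.0407]
orientation: [2.012, 1.897, -0.507]
contact_force: [-0.1, -0.2, -1.8]
grip_width: 0.0195
gripper_force: 42.2
clock: 13.85
tcp_pos: [0.5093, -0.2135, 0.0403]
orientation: [2.011, 1.895, -0.508]
contact_force: [-3.3, 2.2, 6.0]
grip_width: 0.0194
gripper_force: 43.5
```

```bash
python3 -m crank '[[0,0,0,0,0,0],[0,0,0,0,0,0],[0,0,0,0,0,0],[0,0,0,0,0,0],[0,0,0,0,0,0]]' 0.45
python3 -m crank '[[0,0,-0.5,0,0,0],[0,0,-1,0,0,0],[0,0,-1,0,0,0],[0,0,-1,0,0,0],[0,0,-1,0,0,0],[0,0,-1,0,0,0],[0,0,0,0,0,0]]'
python3 - <<'E'
from h import *
f=grab('wrist','w7'); g=grab('top','top7')
a=cv2.resize(f['image'][100:400,180:480,::-1],(400,400)); b=cv2.resize(g['image'][225:300,335:410,::-1],(400,400),interpolation=2)
cv2.imwrite('pics/m7.png',np.hstack([a,b])); print(status.get_obs()['joints'].round(2))
E
```

```text
clock: 14.35
tcp_pos: [0.5092, -0.2135, 0.0394]
orientation: [2.012, 1.896, -0.507]
contact_force: [-0.1, 0.1, -0.1]
grip_width: 0.0388
gripper_force: 0.0
clock: 15.05
tcp_pos: [0.5148, -0.1599, 0.1391]
orientation: [2.009, 1.896, -0.5]
contact_force: [0.4, 0.2, -0.5]
grip_width: 0.0381
gripper_force: 0.0
[ 0.2   0.43 -0.37  2.01  0.77  1.   -0.73]
```

View pics/m7.png

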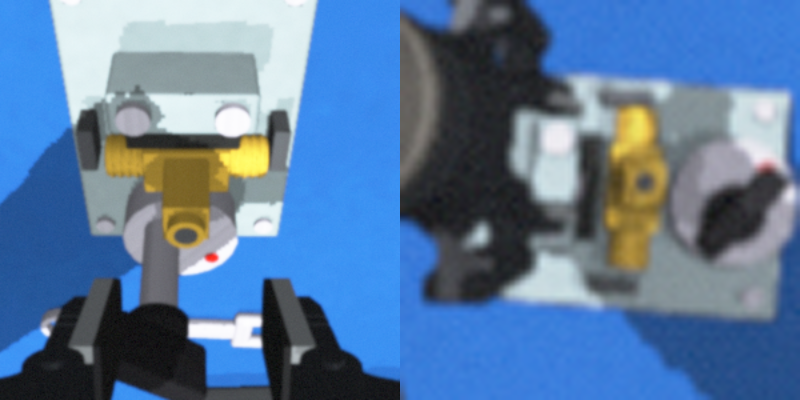

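The tee stands square between the cheeks, clear of both the pad and the disc. The handle is unmoved, its bar on the diagonal with the red spot at right (765,170). Next is the handle.

Run:
```python
from h import *
p,Q=pose(); Rt=tool(d(46.9),0,d(136.9))
plan([.4942,-.2412,.165],Rt)
```

```text
shift(units) [-4.21 -0.7   0.65] rows>= 5.0  turn(units) [-0.278  0.58  -1.094] rows>= 7.0
```

```bash
python3 -m crank '[[-0.35,0,-0.66,0,0,0],[-0.35,0,-0.66,0,0,0],[0,0,0,-0.0397,0.0829,-0.1563],[0,0,0,-0.0397,0.0829,-0.1563],[0,0,0,-0.0397,0.0829,-0.1563],[0,0,0,-0.0397,0.0829,-0.1563],[0,0,0,-0.0397,0.0829,-0.1563],[0,0,0,-0.0397,0.0829,-0.1563],[0,0,0,-0.0397,0.0829,-0.1563],[0,0,0,0,0,0]]'
python3 - <<'E'
from h import *
p,Q=pose(); Rt=tool(d(46.9),0,d(136.9))
plan([.4942,-.2412,.165],Rt); print(status.get_obs()['joints'].round(2))
E
```

```text
clock: 16.15
tcp_pos: [0.5131, -0.1651, 0.167]
orientation: [-1.16, -2.919, -0.001]
contact_force: [-0.5, -0.1, 0.2]
grip_width: 0.0387
gripper_force: 0.0
shift(units) [-1.92 -3.41  0.1 ] rows>= 4.0  turn(units) [ 0.    -0.    -0.006] rows>= 1.0
[ 0.72  0.4  -0.65  1.91  0.3   0.93  0.74]
```

```bash
python3 -m crank '[[-0.48,-0.85,0,0,0,0],[-0.48,-0.85,0,0,0,0],[-0.48,-0.85,0.05,0,0,0],[-0.48,-0.86,0.05,0,0,0],[0,0,0,0,0,0],[0,0,0,0,0,0]]'
python3 - <<'E'
from h import *
f=grab('wrist','w8')
uu,vv=np.meshgrid(np.arange(640),np.arange(480)); F=foc(f); D=f['depth']
X=np.stack([(uu-float(f['cx']))/F*D,-(vv-float(f['cy']))/F*D,-D],-1); M=np.linalg.inv(f['world_to_cam']); P=X@M[:3,:3].T+M[:3,3]
m=(D>0)&(P[...,2]>.117)&(P[...,2]<.128)&(np.hypot(P[...,0]-.494,P[...,1]+.241)<.032)
q=P[m]; print(m.sum(),q.mean(0)); print(cv2.minAreaRect((q[:,:2]*1e3).astype(np.float32)),vv[m].min(),vv[m].max(),uu[m].min(),uu[m].max())
w,V=np.linalg.eigh(np.cov(q[:,:2].T)); print(np.degrees(np.arctan2(V[1,1],V[0,1])),np.sqrt(w*12))
print(pose()[0])
cv2.imwrite('pics/w8.png',f['image'][:,:,::-1])
E
```

```text
clock: 16.75
tcp_pos: [0.4944, -0.2371, 0.1647]
orientation: [-1.158, -2.921, 0.001]
contact_force: [-0.5, 1.9, 0.6]
grip_width: 0.0384
gripper_force: 0.0
2755 [ 0.49435547 -0.24110801  0.12254403]
((495.65155029296875, -242.29086303710938), (13.955092430114746, 47.765872955322266), 45.86243438720703) 241 336 302 331
136.08389371373974 [0.01374229 0.04720295]
[ 0.49467473 -0.23647004  0.1647532 ]
```

Run:
```python
from h import *
p,Q=pose(); Rt=tool(d(46),0,d(136))
plan([.4950,-.2417,.092],Rt); print(status.get_obs()['contact_force'])
```

```text
shift(units) [-0.19 -0.18  3.64] rows>= 4.0  turn(units) [-0.     0.     0.019] rows>= 1.0
[-0.43151765  1.33692081  0.21884567]
```

```bash
python3 -m crank '[[-0.19,-0.18,0,0,0,0.02],[0,0,0.8,0,0,0],[0,0,0.8,0,0,0],[0,0,0.8,0,0,0],[0,0,0.8,0,0,0],[0,0,0.44,0,0,0],[0,0,0,0,0,0],[0,0,0,0,0,0]]'
python3 - <<'E'
from h import *
p,Q=pose(); Rt=tool(d(46),0,d(136))
plan([.4950,-.2417,.092],Rt); o=status.get_obs(); print(o['contact_force'],o['moment'],o['joints'].round(2),o['tau'].round(3))
E
```

```text
clock: 17.6
tcp_pos: [0.4948, -0.2429, 0.0915]
orientation: [-1.177, -2.912, -0.0]
contact_force: [0.3, -0.1, -0.4]
grip_width: 0.0389
gripper_force: 0.0
shift(units) [ 0.04  0.05 -0.02] rows>= 1.0  turn(units) [-0.    -0.001 -0.   ] rows>= 1.0
[ 0.25943945 -0.12399855 -0.36098148] [-0.03957908 -0.01576982 -0.00439547] [ 0.79  0.52 -0.58  1.94  0.39  0.8   0.81] [-3.5000e-02 -5.0111e+01 -6.5300e+00 -2.0282e+01  2.5000e-02  1.2000e-02
 -1.5000e-02]
```

```bash
python3 -m crank '[[0.04,0.05,0,0,0,0],[0,0,0,0,0,0],[0,0,0,0,0,0],[0,0,0,0,0,0],[0,0,0,0,0,0],[0,0,0,0,0,0]]' 0 40
cat > m.py <<'E'
from h import *
def show():
    o=status.get_obs(); Q=R.from_rotvec(o['orientation']).as_matrix(); yaw=np.degrees(np.arctan2(Q[1,1],Q[0,1]))
    print('t',o['clock'],'F',o['contact_force'].round(1),'M',o['moment'].round(3),'tau7',o['tau'][6].round(3),'knob',round(np.radians(yaw-90-86.45+0),3),'xy',o['tcp_pos'][:2].round(4),'j7',o['joints'][6].round(2))
show()
E
python3 m.py
python3 -m crank '[[0,0,0,0,0,-0.1],[0,0,0,0,0,-0.1],[0,0,0,0,0,-0.1],[0,0,0,0,0,0],[0,0,0,0,0,0]]' >/dev/null; python3 m.py
python3 -m crank '[[0,0,0,0,0,-0.1],[0,0,0,0,0,-0.1],[0,0,0,0,0,0],[0,0,0,0,0,0]]' >/dev/null; python3 m.py
```

```text
clock: 18.2
tcp_pos: [0.4952, -0.2424, 0.0924]
orientation: [1.178, 2.912, -0.001]
contact_force: [-1.3, -1.3, 6.3]
grip_width: 0.025
gripper_force: 39.6
t 18.2 F [-1.3 -1.3  6.3] M [-0.374  0.395  0.008] tau7 -0.019 knob -2.278 xy [ 0.4952 -0.2424] j7 0.8
t 18.7 F [-1.  -0.8  6.2] M [-0.373  0.354 -0.002] tau7 0.009 knob -2.042 xy [ 0.4952 -0.2423] j7 1.01
t 19.1 F [-1.1 -1.   6.3] M [-0.332  0.286  0.022] tau7 0.009 knob -1.885 xy [ 0.4953 -0.2422] j7 1.14
```

```bash
cat > bar.py <<'E'
from h import *
def cloud(f):
    uu,vv=np.meshgrid(np.arange(640),np.arange(480)); F=foc(f); D=f['depth']
    X=np.stack([(uu-float(f['cx']))/F*D,-(vv-float(f['cy']))/F*D,-D],-1); M=np.linalg.inv(f['world_to_cam']); return X@M[:3,:3].T+M[:3,3],D>0
def bar(tag,lo=.117,hi=.128):
    P,ok=cloud(load(tag)); m=ok&(P[...,2]>lo)&(P[...,2]<hi)&(np.hypot(P[...,0]-.495,P[...,1]+.2417)<.034); q=P[m]
    if len(q)<30: print(tag,'few',len(q)); return
    print(tag,lo,len(q),[np.round(a,1) for a in cv2.minAreaRect((q[:,:2]*1e3).astype(np.float32))])
E
python3 - <<'E'
from bar import *
grab('wrist','w9'); grab('top','top9'); grab('scene','sc9')
for t in('w8','w9','top9','sc9'): bar(t)
for lo in np.arange(.04,.116,.008): bar('w8',lo,lo+.008); bar('w7',lo,lo+.008);
E
```

```text
w8 0.117 2755 [array([ 495.7, -242.3]), array([14. , 47.8]), np.float64(45.9)]
w9 0.117 7995 [array([ 493.4, -243.5]), array([43.1, 42.7]), np.float64(28.9)]
top9 few 1
sc9 0.117 116 [array([ 508.8, -239.7]), array([51.5, 27.8]), np.float64(78.2)]
w8 0.04 32 [array([ 499.5, -224.7]), array([30.9, 10.7]), np.float64(67.2)]
w7 0.04 123 [array([ 490.8, -236.5]), array([13.6,  4. ]), np.float64(38.0)]
w8 few 28
w7 0.048 197 [array([ 495.8, -236.5]), array([ 7.9, 17.2]), np.float64(88.4)]
w8 0.056 31 [array([ 500.2, -221.5]), array([26.2,  0.6]), np.float64(87.8)]
w7 0.056 269 [array([ 495.8, -236.5]), array([ 8.9, 17.5]), np.float64(88.7)]
w8 0.064 151 [array([ 508. , -212.9]), array([ 5.5, 16.6]), np.float64(76.2)]
w7 0.064 306 [array([ 496.5, -224.6]), array([32.4, 17.6]), np.float64(87.4)]
w8 0.07200000000000001 37 [array([ 508. , -211.3]), array([1.4, 8.1]), np.float64(66.1)]
w7 0.07200000000000001 325 [array([ 499.2, -225.9]), array([35. , 17.6]), np.float64(77.4)]
w8 few 0
w7 0.08 294 [array([ 496.5, -236.6]), array([ 9.4, 17.7]), np.float64(81.2)]
w8 0.088 70 [array([ 495.7, -242.6]), array([27.1, 22.1]), np.float64(49.4)]
w7 0.088 303 [array([ 498.5, -233. ]), array([10.2, 26.2]), np.float64(72.7)]
w8 0.096 703 [array([ 491.5, -237.5]), array([27.9, 35.2]), np.float64(41.4)]
w7 0.096 866 [array([ 502.1, -235.7]), array([10.3, 46.2]), np.float64(47.4)]
w8 0.10400000000000001 114 [array([ 479.5, -227. ]), array([13.9,  3.2]), np.float64(47.2)]
w7 0.10400000000000001 811 [array([ 500.8, -237.7]), array([ 3.2, 46.5]), np.float64(45.7)]
w8 0.11200000000000002 170 [array([ 494.3, -241. ]), array([14., 44.]), np.float64(46.1)]
w7 0.11200000000000002 864 [array([ 500.8, -237.6]), array([ 3.2, 44.8]), np.float64(46.5)]
```

A wider round hub about 27 mm across, at z≈0.096–0.10, is what the fingertips closed on. I'll open, rise, and re-measure the bar angle and the hub top.

```bash
python3 -m crank '[[0,0,0,0,0,0],[0,0,0,0,0,0],[0,0,0,0,0,0],[0,0,-0.5,0,0,0],[0,0,-1,0,0,0],[0,0,-1,0,0,0],[0,0,-1,0,0,0],[0,0,0,0,0,0]]' 0.45
python3 - <<'E'
from bar import *
grab('wrist','w10'); bar('w10'); 
P,ok=cloud(load('w10')); z=P[...,2]; m=ok&(z>.08)&(z<.116)&(np.hypot(P[...,0]-.495,P[...,1]+.2417)<.018)
print(np.histogram(z[m],np.arange(.08,.118,.002)))
E
python3 m.py
```

```text
clock: 20.05
tcp_pos: [0.4967, -0.242, 0.1648]
orientation: [0.586, 3.082, -0.002]
contact_force: [0.4, -1.3, 0.7]
grip_width: 0.0384
gripper_force: 0.0
w10 0.117 2789 [array([ 495.3, -242.5]), array([13.8, 47.4]), np.float64(68.9)]
(array([  0,   0,   0,   0,   0,   7,  14,  52, 615,  39,   0,   0,   0,
         0,   0,   0,   0,   0]), array([0.08 , 0.082, 0.084, 0.086, 0.088, 0.09 , 0.092, 0.094, 0.096,
       0.098, 0.1  , 0.102, 0.104, 0.106, 0.108, 0.11 , 0.112, 0.114,
       0.116]))
t 20.1 F [ 0.   0.6 -0.5] M [ 0.041  0.03  -0.031] tau7 0.082 knob -1.885 xy [ 0.4957 -0.242 ] j7 1.22
```

```bash
python3 -m crank '[[0,0,0.8,0,0,0],[0,0,0.8,0,0,0],[0,0,0.8,0,0,0],[0,0,0.5,0,0,0],[0,0,0.32,0,0,0],[0,0,0,0,0,0],[0,0,0,0,0,0]]'; python3 m.py
python3 -m crank '[[0,0,0,0,0,0],[0,0,0,0,0,0],[0,0,0,0,0,0],[0,0,0,0,0,0],[0,0,0,0,0,0],[0,0,0,0,0,0]]' 0 50; python3 m.py
```

```text
clock: 20.8
tcp_pos: [0.495, -0.2417, 0.0973]
orientation: [-0.586, -3.086, -0.0]
contact_force: [0.8, -0.6, 0.2]
grip_width: 0.0385
gripper_force: 0.0
t 20.8 F [ 0.8 -0.6  0.2] M [-0.055  0.028 -0.032] tau7 -0.011 knob -1.884 xy [ 0.495  -0.2417] j7 1.15
clock: 21.4
tcp_pos: [0.4951, -0.2422, 0.098]
orientation: [0.587, 3.086, -0.001]
contact_force: [-1.5, -0.9, 6.6]
grip_width: 0.0131
gripper_force: 50.0
t 21.4 F [-1.5 -0.9  6.6] M [-0.161  0.334  0.119] tau7 -0.09 knob -1.885 xy [ 0.4951 -0.2422] j7 1.15
```

```bash
python3 -m crank '[[0,0,-0.07,0,0,0],[0,0,0,0,0,0]]'>/dev/null; python3 m.py
python3 -m crank '[[0,0,0,0,0,-0.05],[0,0,0,0,0,-0.05]]'>/dev/null; python3 m.py;python3 -m crank '[[0,0,0,0,0,0],[0,0,0,0,0,0]]'>/dev/null; python3 m.py
python3 -m crank '[[0,0,0,0,0,-0.05],[0,0,0,0,0,-0.05]]'>/dev/null; python3 m.py;python3 -m crank '[[0,0,0,0,0,0],[0,0,0,0,0,0]]'>/dev/null; python3 m.py
```

```text
t 21.6 F [ 3.8 -2.1 -8.1] M [-0.548 -0.773  0.112] tau7 -0.08 knob -1.885 xy [ 0.495  -0.2422] j7 1.15
t 21.8 F [ 3.9 -2.2 -9.1] M [-0.602 -0.91  -0.12 ] tau7 -0.317 knob -1.805 xy [ 0.495  -0.2422] j7 1.22
t 22.0 F [ 5.1 -3.4 -9.9] M [-0.647 -1.002  0.126] tau7 -0.097 knob -1.807 xy [ 0.495  -0.2422] j7 1.22
t 22.2 F [  5.   -3.1 -10.7] M [-0.639 -1.095 -0.129] tau7 -0.318 knob -1.728 xy [ 0.495  -0.2422] j7 1.28
t 22.4 F [  5.1  -2.5 -10.7] M [-0.66  -1.062  0.121] tau7 -0.09 knob -1.728 xy [ 0.495  -0.2422] j7 1.28
```

```bash
python3 -m crank '[[0,0,0.04,0,0,-0.04],[0,0,0,0,0,-0.04]]'>/dev/null; python3 m.py
for i in 1 2 3 ; do python3 -m crank '[[0,0,0,0,0,-0.03],[0,0,0,0,0,-0.03]]'>/dev/null; python3 m.py; done
```

```text
t 22.6 F [ 1.8 -2.1 -2.9] M [-0.551 -0.541 -0.181] tau7 -0.263 knob -1.663 xy [ 0.495  -0.2422] j7 1.34
t 22.8 F [ 2.5 -2.4 -2.4] M [-0.684 -0.607 -0.165] tau7 -0.113 knob -1.616 xy [ 0.4951 -0.2422] j7 1.38
t 23.0 F [ 2.6 -3.8 -1.8] M [-0.784 -0.674 -0.082] tau7 -0.121 knob -1.569 xy [ 0.495  -0.2422] j7 1.42
t 23.2 F [ 3.3 -4.3 -1.9] M [-0.845 -0.728 -0.152] tau7 -0.119 knob -1.522 xy [ 0.495  -0.2421] j7 1.46
```

```bash
for i in 1 2 3; do python3 -m crank '[[0,0,0,0,0,-0.025]]'>/dev/null; python3 m.py; python3 -m crank '[[0,0,0,0,0,-0.025]]'>/dev/null; python3 m.py; done
```

```text
t 23.3 F [ 4.1 -3.9 -1.7] M [-0.755 -0.728 -0.182] tau7 -0.044 knob -1.502 xy [ 0.4951 -0.2421] j7 1.48
t 23.4 F [ 3.3 -4.  -0.2] M [-0.829 -0.7   -0.177] tau7 -0.059 knob -1.482 xy [ 0.495  -0.2421] j7 1.49
t 23.5 F [ 2.7 -3.6 -1.6] M [-0.828 -0.731 -0.157] tau7 -0.06 knob -1.463 xy [ 0.495  -0.2421] j7 1.51
t 23.6 F [ 3.5 -3.4 -2. ] M [-0.775 -0.759 -0.115] tau7 -0.059 knob -1.443 xy [ 0.495  -0.2421] j7 1.53
t 23.7 F [ 3.9 -3.3 -1.5] M [-0.823 -0.689 -0.183] tau7 -0.057 knob -1.424 xy [ 0.495  -0.2421] j7 1.55
t 23.8 F [ 3.1 -4.3 -2.2] M [-0.85  -0.706 -0.265] tau7 -0.036 knob -1.404 xy [ 0.495  -0.2421] j7 1.56
```

```bash
for i in 1 2 3; do python3 -m crank '[[0,0,0,0,0,-0.02]]'>/dev/null; python3 m.py; done
```

```text
t 23.9 F [ 2.7 -3.6 -0.6] M [-0.803 -0.757 -0.273] tau7 0.086 knob -1.388 xy [ 0.4951 -0.2421] j7 1.58
t 24.0 F [ 2.9 -4.2 -2. ] M [-0.786 -0.74  -0.226] tau7 0.097 knob -1.373 xy [ 0.495  -0.2421] j7 1.59
t 24.1 F [ 3.1 -3.7 -1.7] M [-0.73  -0.667 -0.322] tau7 0.135 knob -1.357 xy [ 0.4951 -0.2421] j7 1.6
```

```bash
for i in 1 2 3; do python3 -m crank '[[0,0,0,0,0,-0.01]]'>/dev/null; python3 m.py; done
```

```text
t 24.2 F [ 3.3 -4.  -1.3] M [-0.845 -0.742 -0.295] tau7 0.316 knob -1.35 xy [ 0.495  -0.2421] j7 1.61
t 24.3 F [ 3.8 -3.4 -1.6] M [-0.792 -0.773 -0.361] tau7 0.268 knob -1.342 xy [ 0.495  -0.2421] j7 1.62
t 24.4 F [ 3.7 -4.6 -2.5] M [-0.809 -0.78  -0.346] tau7 0.283 knob -1.335 xy [ 0.495  -0.2422] j7 1.62
```

```bash
for i in 1 2 3; do python3 -m crank '[[0,0,0,0,0,0]]'>/dev/null; python3 m.py; done
```

```text
t 24.5 F [ 2.3 -4.3 -1.5] M [-0.792 -0.732 -0.275] tau7 0.349 knob -1.335 xy [ 0.495  -0.2421] j7 1.62
t 24.6 F [ 3.5 -3.6 -1.5] M [-0.792 -0.75  -0.296] tau7 0.293 knob -1.335 xy [ 0.495  -0.2421] j7 1.62
t 24.7 F [ 3.3 -3.9 -1.6] M [-0.801 -0.74  -0.331] tau7 0.292 knob -1.335 xy [ 0.495  -0.2421] j7 1.62
```

The torque is about 0.31–0.33 N m, which is roughly 10 N. I'll let go, rise and check numerically.

```bash
python3 -m crank '[[0,0,0,0,0,0],[0,0,0,0,0,0],[0,0,0,0,0,0],[0,0,0,0,0,0],[0,0,-0.5,0,0,0],[0,0,-1,0,0,0],[0,0,-1,0,0,0],[0,0,-1,0,0,0],[0,0,-1,0,0,0],[0,0,0,0,0,0]]' 0.45
python3 - <<'E'
from bar import *
grab('wrist','w11'); bar('w11'); o=np.array([.5073,-.1983]); nx,ny=d(86.45),d(176.45)
for t in('w8','w11'):
    P,ok=cloud(load(t)); q=P[...,:2]-o; X=q@nx; Y=q@ny; z=P[...,2]
    m=ok&(z>.066)&(z<.08)&(abs(X)<.03)&(abs(Y)<.02); print(t,'tee top',m.sum(),X[m].mean().round(4),Y[m].mean().round(4),z[m].max().round(4))
    m=ok&(z>.028)&(z<.04)&(abs(X)<.03)&(abs(Y)<.045); print('  run/pad band',m.sum())
    f=load(t); im=cv2.cvtColor(f['image'],cv2.COLOR_RGB2HSV); b=(im[...,0]>18)&(im[...,0]<32)&(im[...,1]>120)&ok&(z>.025)&(z<.04)&(abs(X)<.04)&(abs(Y)<.06)
    if b.sum()>20: print('  brass run top X',X[b].min().round(4),X[b].max().round(4),'Y',Y[b].min().round(4),Y[b].max().round(4), [np.round(a,1) for a in cv2.minAreaRect((1e3*np.stack([X[b],Y[b]],-1)).astype(np.float32))])
E
python3 m.py
```

```text
clock: 25.7
tcp_pos: [0.4966, -0.2419, 0.1911]
orientation: [-0.273, 3.126, -0.004]
contact_force: [-0.5, 0.3, -0.8]
grip_width: 0.0386
gripper_force: 0.0
w11 0.117 2264 [array([ 495.7, -242.7]), array([47.5, 14. ]), np.float64(9.5)]
w8 tee top 1163 -0.0059 -0.0024 0.0771
  run/pad band 3878
  brass run top X -0.0179 0.0058 Y -0.0444 0.0342 [array([-6.1, -5.1]), array([23.7, 78.6]), np.float64(0.1)]
w11 tee top 890 -0.0016 -0.0012 0.0771
  run/pad band 3844
  brass run top X -0.0126 0.0179 Y -0.0442 0.0356 [array([ 2.7, -4.3]), array([79.8, 30.5]), np.float64(89.8)]
t 25.75 F [ 0.4  0.2 -1.2] M [-0.079 -0.026 -0.067] tau7 0.085 knob -1.335 xy [ 0.4956 -0.2419] j7 1.72
```

The bar reads -1.343 rad, so it stayed where I left it. The tee moved 4.3 mm to meet the pad and stands upright and square between the cheeks. Handing in.

```bash
python3 -c "
from bench import r
print(r.hand_in())"
```

```text
the job is handed in; nothing more can be done
None
```

The leftmost tee is set in the grey nest, branch up between the cheeks and against the pad, clamped at about 10 N (estimated from handle torque); the handle stayed at about -1.34 rad after release, the other things were left alone, and the job was handed in at about 26 s.

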